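# Stand a cooling fan on edge and crank it under the laser sensor

## Robot

A 6-joint arm with a two-finger parallel gripper is mounted at the origin on the work surface. World frame = base frame: x ahead of the robot, y to its left, z up, the work surface at z = 0. Lengths are in m, angles in rad, forces in N, time in s.
With the tool pointing down it reaches from about 0.275 to 0.75 m from the base axis. Payload 10.2 kg.
Tool frame: the origin (TCP) lies at the very end of the fingers, on their centre line; the grasp point (between the pads) lies 19 mm behind it; z points along the fingers, y is the line along which they close (so a half turn about z gives the same grasp; the last joint's range is limited). The gripper opens to 88 mm and grips with 3 to 60 N. Pads are 18 mm wide; open, the fingers measure 123 mm over their backs; the gripper's body (75 mm by 187 mm) begins 45 mm behind the grasp point.
Start: joints at [1.011, 0.313, 1.498, -0, 1.331, -0.223], TCP at [0.174, 0.496, 0.239] pointing down, gripper open.
Joint ranges: [-2.94, 2.94], [-0.97, 2.17], [0.19, 2.56], [-1.23, 4.37], [0.02, 3.11], [-2.88, 2.88]. Speed limits (rad/s): [2.39, 2.39, 3.01, 3.14, 3.14, 3.14].

## Interface

Orientations are given as a unit quaternion [x, y, z, w].
In Python, from plant import get_obs, camera, job_done gives the robot as it stands. The module is installed in compiled form; this text tells all that it offers.
- The arm moves only by the tool step_arm, never from a script. Its argument "plan" is a list that holds one entry, the list of rows, each a list of 7 numbers: the turn, a rotation vector about the tool's x, y, z normalised to -1 to 1, where 1 is 5 degrees, then the shift along the tool's x, y, z normalised to -1 to 1, where 1 is 4 cm, then the opening, from 0 (shut) to 1 (fully open). In form: [[[wx, wy, wz, tx, ty, tz, grip], ...]]. A call has 1 to 20 rows; each row shifts and turns the commanded pose from where the row before left it, along the tool's axes as they then stand; what a row does not reach is not made up. A row lasts 1/10 s, in which the tool goes at most 50 mm and 8.59 degrees, less where a joint would pass 70% of its speed; a pose out of reach is approached as far as the arm can. A call with a number of a shift or a turn outside -1 to 1 is refused whole. A call with a gripper value outside its range is refused whole. The fingers move at their own pace and stop on an object; the grip force is fixed at half the most. Time passes only in rows, so rows that do not move let the fingers close. It gives the time, the measured TCP pose, the force, the opening and the grip force at its end, in the units of the state.
- get_obs(): the state, without advancing time (a new reading comes with each control period).
- camera(name): name is "scene" or "top" or "wrist"; returns a dict with "img" (420x560x3 uint8, blue, green, red), "camera_matrix" (3x3 intrinsics, pixels), "origin" and "orientation" of the camera in the world; the wrist camera has in their place "T_tool_cam" (4x4, takes a point from camera to tool coordinates, whose origin is the TCP and whose axes are the flange's). Camera axes: x right, y down, z forward; pixel columns grow to the right and rows downward; lengths in m; the calibration is good to about 2 mm. A picture is of the moment at which its call begins: read the wrist's pose just before it. There is no depth.
- job_done(): hands the job in; it is judged then, once.
The state is a dict: "clock": time; "qpos": joint angles; "joint_velocities": joint speeds; "joint_torque": joint torques, N m; "eef_pos": TCP position; "ee_rot": TCP orientation; "contact_force": force on the tool from outside, world axes, zero at the start; "torque": the same for the moment, N m; "finger_gap": opening from 0.0 (shut) to 1.0 (fully open); "grip_force": force on a finger pad.
Only numpy, scipy, OpenCV 4.12 (cv2) and the standard library are available. Lean on these libraries where they do the work, as an engineer would, in place of code of your own. Each camera call takes 0.05 s, during which the arm holds its last target. There are 200 camera calls.

## Task

Tip the square cooling fan that lies on the measuring slide's carriage up onto its thin edge, so that it stands on its own, square and flush against the carriage's blue backstop, while the carriage is still at its loading end. Then crank the handwheel by its red handle until the middle of the standing fan is right under the sensor's red beam, let go and leave the other things on the bench where they are.

Things in the scene. Friction and masses are not known exactly. Their poses are not given: they have to be found in the camera images.
- fan: black square cooling fan, 120 x 120 x 25 mm (solid to the touch), 0.2 to 0.3 kg, green hubs; origin at its centre, z along its thickness, x and y parallel to its sides. It starts flat on the carriage deck, about 10 mm off the backstop and slightly turned; its robot-side edge overhangs the deck by 35 to 50 mm, with 120 mm of free space below it down to the bench
- backstop (a point): blue backstop of the carriage: point on its face, at deck height, mid-length (150 mm). x points away from the robot into the backstop, y along the slide (the direction of travel), z up. The aluminium deck is 120 mm above the bench and reaches from the backstop face 85 mm towards the robot; the backstop, two plates with a window between them, rises 87 mm above the deck
- carriage (a joint): travel of the carriage along the slide's +y in m; 0 at the loading end, 0.13 at the far end. Moved only by the handwheel: 10 mm per radian, self-locking
- handwheel (a joint): angle of the handwheel in rad, 0 at the start, grows clockwise seen from above and drives the carriage towards +y of the slide; limited at 13
- wheel_hub (a point): top of the handwheel's hub, on its vertical axis, 107 mm above the bench. The steel wheel is 116 mm across over the rim
- crank_handle: red upright handle on the handwheel, 18 mm in diameter and 50 mm tall, free to spin about its own axis; origin at the centre of its lower end, 46 mm from the wheel axis and 103 mm above the bench. Cranking takes about 6 N at the handle
- beam (a point): point on the vertical red laser beam 240 mm above the bench (the height of the standing fan's top); x and y axes as the slide's. The black sensor head hangs above it, its lower face 315 mm above the bench, on a grey mast behind and beside it
- spare_fan: another 120 x 120 x 25 mm fan with white hubs lying on the bench, a bystander; origin at its centre
- rotor_a: small black rotor, 44 mm across, 26 mm tall, a bystander; origin under its centre
- rotor_b: another such rotor, a bystander; origin under its centre
- lens_ring: green plastic ring, 64 mm across, 14 mm high, a bystander; origin under its centre
- driver: screwdriver lying on the bench, a bystander
- grease_tin: steel tin, 60 mm across, 50 mm tall, a bystander; origin under its centre
Not all that is in view belongs to the job. Leave any green look-alike of the part that bears handwheel alone.

How it is judged:
On the way, in this order (a step that is already met when the one before it is completed fails the run):
1. the fan stands on its edge, on its own, flush against the backstop, with the carriage still at the loading end (within 10 mm) (angle between fan's own z axis and vertical between 1.5 and 1.642 rad and angle between the z axis of fan and the x axis of backstop, either way round below 0.07 rad and (angle between fan's own x axis and vertical below 0.07 rad or angle between fan's own x axis and vertical above 3.07 rad or angle between fan's own y axis and vertical below 0.07 rad or angle between fan's own y axis and vertical above 3.07 rad) and x of fan in the frame of backstop between -0.0165 and -0.009 m and z of fan in the frame of backstop between 0.055 and 0.065 m and y of fan in the frame of backstop between -0.04 and 0.04 m and linear speed of fan below 0.05 m/s and value of joint carriage below 0.01 m and contact force between the fingers and fan below 0.2 N), for 0.3 s.
2. the handwheel is cranked by its red handle with the fan standing on the carriage (angle between fan's own z axis and vertical between 1.45 and 1.69 rad and value of joint carriage above 0.015 m and contact force between the fingers and crank_handle above 1 N), for 0.1 s.
At the end, for the whole second after the job is handed in: the fan stands at rest on its thin edge on the carriage deck, upright and square within 4 degrees, its face within 4 mm of the backstop, its middle within 5 mm of the laser beam along the slide (angle between fan's own z axis and vertical between 1.5 and 1.642 rad and angle between the z axis of fan and the x axis of backstop, either way round below 0.07 rad and (angle between fan's own x axis and vertical below 0.07 rad or angle between fan's own x axis and vertical above 3.07 rad or angle between fan's own y axis and vertical below 0.07 rad or angle between fan's own y axis and vertical above 3.07 rad) and x of fan in the frame of backstop between -0.0165 and -0.009 m and z of fan in the frame of backstop between 0.055 and 0.065 m and y of fan in the frame of backstop between -0.04 and 0.04 m and linear speed of fan below 0.05 m/s and y of fan in the frame of beam between -0.005 and 0.005 m); the robot touches nothing.
It fails at once if the fan is dropped off the carriage (height (world z) of fan below 0.105 m).
It fails at once if another thing on the bench is moved more than 30 mm (distance of any of spare_fan, rotor_a, rotor_b, lens_ring, driver, grease_tin from where it was at the start of the episode above 0.03 m).
It also fails if it takes over 70 s, if anything falls off the work surface, if the arm or the gripper's body presses on something with over 40 N, if the wrist force passes 120 N, or if a joint passes its speed limit or range.

## Working session

There is one attempt and no reset: what is moved stays moved. The work goes in short steps, Python scripts to look and compute and a tool call to move; the robot and the scene stay as the last step left them, time stands still between calls to the robot, and variables do not carry over. Pictures are saved under pics/ and viewed, at most 10 in all, crops included, and the job is handed in when it is done.

Besides the shell and the picture viewer there is one more tool, called after "Call:" as name([rows], argument=value, ...), one row to a line, values as JSON. step_arm: Moves the arm, as the interface text tells. Its arguments: {"type":"object","properties":{"plan":{"type":"array","items":{"type":"array","items":{"type":"array","items":{"type":"number"}}}}},"required":["plan"]}

```bash
mkdir -p pics
python3 - <<'E'
from plant import get_obs,camera
import cv2,json,numpy as np
o=get_obs();print({k:np.round(v,3).tolist() for k,v in o.items()})
for n in("scene","top"):
    c=camera(n);cv2.imwrite(f"pics/{n}0.png",c["img"])
    print(n,[np.round(c[k],4).tolist() for k in("camera_matrix","origin","orientation")])
c=camera("wrist");print(np.round(c["T_tool_cam"],4).tolist())
E
```

```text
{'clock': 0.0, 'qpos': [1.011, 0.313, 1.498, 0.0, 1.331, -0.223], 'joint_velocities': [0.003, -0.001, -0.002, 0.0, -0.002, -0.0], 'joint_torque': [0.0, -40.221, -25.227, 0.069, 0.035, -0.0], 'eef_pos': [0.173, 0.495, 0.238], 'ee_rot': [0.168, 0.986, -0.001, -0.0], 'contact_force': [0.059, 0.154, 0.226], 'torque': [0.027, 0.013, 0.035], 'grip_force': 0.0, 'finger_gap': 1.001}
scene [[[466.6436, 0.0, 273.861], [0.0, 466.6436, 207.4686], [0.0, 0.0, 1.0]], [1.4603, -0.5576, 1.2429], [0.8133, 0.4478, -0.1891, -0.3197]]
top [[[539.7239, 0.0, 275.4777], [0.0, 539.7239, 211.0028], [0.0, 0.0, 1.0]], [0.3417, -0.0468, 1.5266], [0.705, -0.704, 0.0514, -0.0694]]
[[-0.0002, -0.9483, -0.3174, 0.0835], [1.0, -0.0002, 0.0001, -0.0003], [-0.0002, -0.3174, 0.9483, -0.1453], [0.0, 0.0, 0.0, 1.0]]
```

View pics/top0.png

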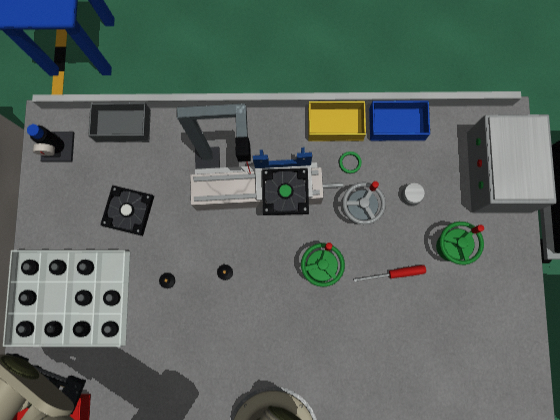

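View pics/scene0.png

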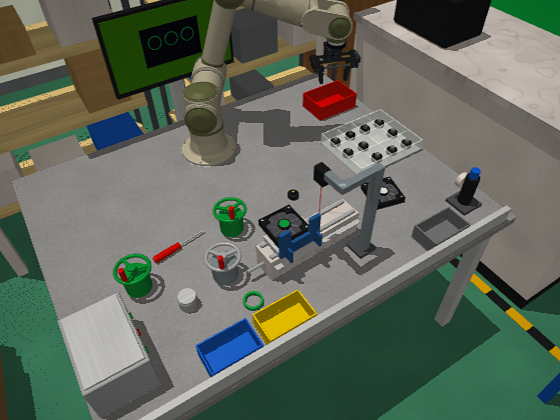

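The top view shows the fan at (285,191), backstop plates at about (262,160) and (303,156), the steel wheel at (362,203) with its handle at (375,185), and the sensor head at (243,150). The scene view confirms the layout, with the green wheels as decoys.

```bash
cat > h.py <<'E'
import numpy as np,cv2
from scipy.spatial.transform import Rotation as R
from plant import get_obs,camera
def snap(n,save=None):
    o=get_obs();c=camera(n)
    if n=="wrist":
        T=np.eye(4);T[:3,:3]=R.from_quat(o["ee_rot"]).as_matrix();T[:3,3]=o["eef_pos"];T=T@c["T_tool_cam"]
    else:
        T=np.eye(4);T[:3,:3]=R.from_quat(c["orientation"]).as_matrix();T[:3,3]=c["origin"]
    if save: cv2.imwrite(save,c["img"]);np.savez(save[:-4],T=T,K=c["camera_matrix"],img=c["img"])
    return c["img"],c["camera_matrix"],T
def load(f):
    d=np.load(f);return d["img"],d["K"],d["T"]
def ray(K,T,p):
    d=T[:3,:3]@np.linalg.solve(K,[p[0],p[1],1.]);return T[:3,3],d
def onz(K,T,p,z):
    o,d=ray(K,T,p);return o+d*(z-o[2])/d[2]
def proj(K,T,X):
    c=T[:3,:3].T@(np.asarray(X)-T[:3,3]);p=K@c;return p[:2]/p[2]
def blobs(m,amin=15):
    n,_,s,c=cv2.connectedComponentsWithStats(m.astype(np.uint8))
    return [(s[i,4],c[i]) for i in range(1,n) if s[i,4]>=amin]
def tri(rays):
    A=np.zeros((3,3));b=np.zeros(3)
    for o,d in rays:
        d=d/np.linalg.norm(d);M=np.eye(3)-np.outer(d,d);A+=M;b+=M@o
    return np.linalg.solve(A,b)
def st():
    o=get_obs();print({k:np.round(o[k],3).tolist() for k in("clock","qpos","eef_pos","ee_rot","contact_force","finger_gap","grip_force")})
E
python3 - <<'E'
from h import *
img,K,T=snap("top","pics/top1.png")
for n,p,z in [("fan",(285,191),.145),("wheel",(362,203),.107),("handle",(375,185),.153),("head",(243,150),.33),("bsL",(258,158),.207),("bsR",(305,152),.207),("spare",(126,210),.025),("railL",(191,206),.08),("railR",(320,200),.1)]:
    print(n,onz(K,T,p,z).round(3))
E
```

```text
fan [ 0.633 -0.036  0.145]
wheel [ 0.608 -0.241  0.107]
handle [ 0.647 -0.269  0.153]
head [0.691 0.059 0.33 ]
bsL [0.706 0.032 0.207]
bsR [ 0.721 -0.087  0.207]
spare [0.604 0.417 0.025]
railL [0.606 0.222 0.08 ]
railR [ 0.618 -0.13   0.1  ]
```

Call:
step_arm([
  [[0, 0, -0.97, 0, 0, -0.9, 1], [0, 0, -0.97, 0, 0, -0.9, 1], [0, 0, -0.97, 0, 0, -0.9, 1], [0, 0, -0.97, 0, 0, -0.8, 1], [0, 0, 0, -0.63, -0.87, 0, 1], [0, 0, 0, -0.63, -0.87, 0, 1], [0, 0, 0, -0.63, -0.87, 0, 1], [0, 0, 0, -0.63, -0.87, 0, 1], [0, 0, 0, -0.63, -0.87, 0, 1], [0, 0, 0, -0.63, -0.87, 0, 1], [0, 0, 0, -0.63, -0.87, 0, 1], [0, 0, 0, -0.63, -0.87, 0, 1], [0, 0, 0, -0.63, -0.87, 0, 1], [0, 0, 0, -0.63, -0.87, 0, 1], [0, 0, 0, -0.63, -0.87, 0, 1], [0, 0, 0, -0.63, -0.87, 0, 1], [0, 0, 0, -0.63, -0.87, 0, 1], [0, 0, 0, -0.63, -0.87, 0, 1], [0, 0, 0, -0.63, -0.87, 0, 1], [0, 0, 0, -0.63, -0.87, 0, 1]],
])

```text
clock: 2.2
eef_pos: [0.5785, -0.0622, 0.3785]
ee_rot: [-0.001, 1.0, 0.0, -0.0]
contact_force: [0.0, 1.0, 0.4]
finger_gap: 1.002
grip_force: 0.0
```

```bash
python3 -c "
from h import *
st();i,K,T=snap('wrist','pics/w1.png');print(K,T.round(3))"
```

```text
{'clock': 2.2, 'qpos': [-0.308, 0.401, 1.02, 0.0, 1.721, -1.881], 'eef_pos': [0.578, -0.062, 0.379], 'ee_rot': [-0.001, 1.0, 0.0, -0.0], 'contact_force': [0.034, 1.015, 0.424], 'finger_gap': 1.002, 'grip_force': 0.0}
[[309.75421345   0.         282.06925194]
 [  0.         309.75421345 210.37167647]
 [  0.           0.           1.        ]] [[-0.001  0.948  0.317  0.495]
 [ 1.     0.001  0.001 -0.062]
 [ 0.001  0.317 -0.948  0.524]
 [ 0.     0.     0.     1.   ]]
```

View pics/w1.png

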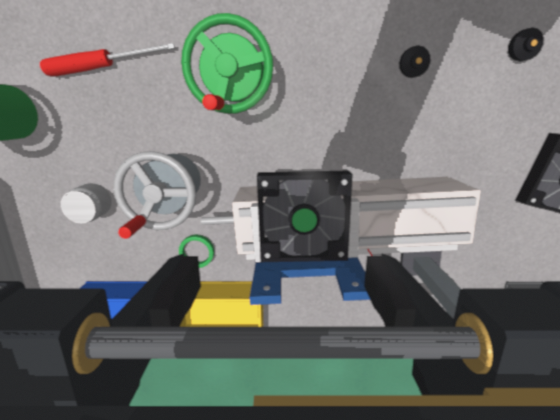

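The wrist view shows the fan as a dark square from (258,173) to (351,262), with the blue backstop below it at row 262–300. The steel wheel is at (152,192), its handle at (130,227), and a bit of red beam appears near (370,253). Measuring these next.

Run:
```python
from h import *
img,K,T=load("pics/w1.npz");hsv=cv2.cvtColor(img,cv2.COLOR_BGR2HSV);H,S,V=cv2.split(hsv)
roi=np.zeros_like(V);roi[165:275,246:362]=1
# fan: dark pixels in the roi
m=((V<60)&(roi>0)).astype(np.uint8);m=cv2.morphologyEx(m,cv2.MORPH_CLOSE,np.ones((25,25)));m=cv2.morphologyEx(m,cv2.MORPH_OPEN,np.ones((15,15)))
c=max(cv2.findContours(m,0,2)[0],key=cv2.contourArea)
r=cv2.minAreaRect(c);print("fan rect",r)
P=[onz(K,T,p,.145)for p in cv2.boxPoints(r)];print(np.round(P,4),"centre",np.mean(P,0).round(4))
for a,b in((0,1),(1,2)):
    d=P[b]-P[a];print("side",np.linalg.norm(d).round(4),np.degrees(np.arctan2(d[1],d[0])).round(2))
g=(H>45)&(H<80)&(S>100)&(roi>0);print("hub",[(a,p.round(1),onz(K,T,p,.145).round(4)) for a,p in blobs(g)])
b=(H>100)&(H<125)&(S>120)&(V>60);print("blue",[(a,p.round(1)) for a,p in blobs(b,80)])
bm=b&(np.arange(560)[None]>245)&(np.arange(560)[None]<375)&(np.arange(420)[:,None]<305)
ys,xs=np.nonzero(bm);print("blue box",xs.min(),xs.max(),ys.min(),ys.max())
for col in range(250,376,6):
    y=np.nonzero(bm[:,col])[0]
    if len(y):print(col,y.min(),y.max(),end="; ")
print()
red=((H<8)|(H>172))&(S>130)&(V>70);print("red",[(a,p.round(1)) for a,p in blobs(red,2)])
for n in("top",):
    i2,K2,T2=load("pics/top1.npz")
c=img[160:310,230:490];cv2.imwrite("pics/crop1.png",cv2.resize(c,None,fx=3,fy=3,interpolation=cv2.INTER_CUBIC))
i3,K3,T3=snap("scene","pics/scene1.png")
c3=i3[150:290,210:400];cv2.imwrite("pics/crop2.png",cv2.resize(c3,None,fx=4,fy=4,interpolation=cv2.INTER_CUBIC))
```

```text
fan rect ((304.4344787597656, 215.97921752929688), (89.26599884033203, 92.36711120605469), 89.16968536376953)
[[ 0.5716 -0.0924  0.145 ]
 [ 0.5698  0.0218  0.145 ]
 [ 0.6928  0.0323  0.145 ]
 [ 0.6949 -0.0936  0.145 ]] centre [ 0.6323 -0.0329  0.145 ]
side 0.1143 90.92
side 0.1234 4.88
hub [(np.int32(487), array([304. , 219.8]), array([ 0.6346, -0.0335,  0.145 ]))]
blue [(np.int32(2801), array([306.8, 277.6])), (np.int32(1033), array([116.4, 293.5]))]
blue box 250 369 259 303
250 297 297; 256 265 303; 262 263 303; 268 262 303; 274 262 302; 280 262 277; 286 262 276; 292 262 276; 298 262 275; 304 262 275; 310 262 275; 316 262 275; 322 262 274; 328 261 274; 334 261 274; 340 261 285; 346 261 299; 352 259 299; 358 262 298; 364 273 298; 
red [(np.int32(1212), array([74.7, 62.5])), (np.int32(252), array([212.5, 102. ])), (np.int32(314), array([131.3, 226.5]))]
```

View pics/crop1.png

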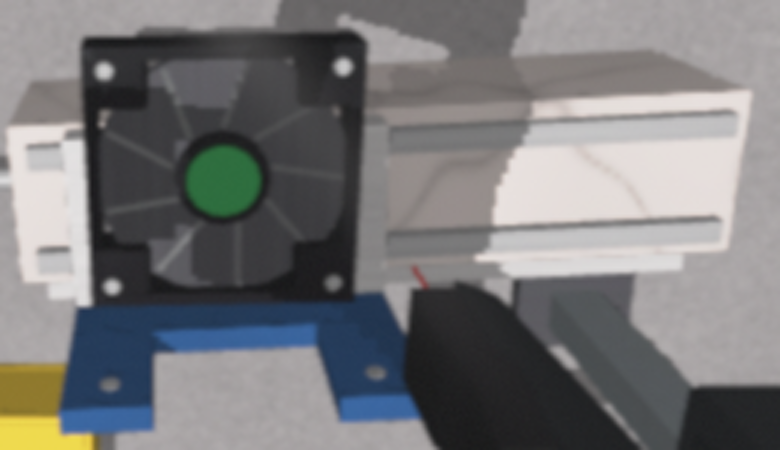

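View pics/crop2.png

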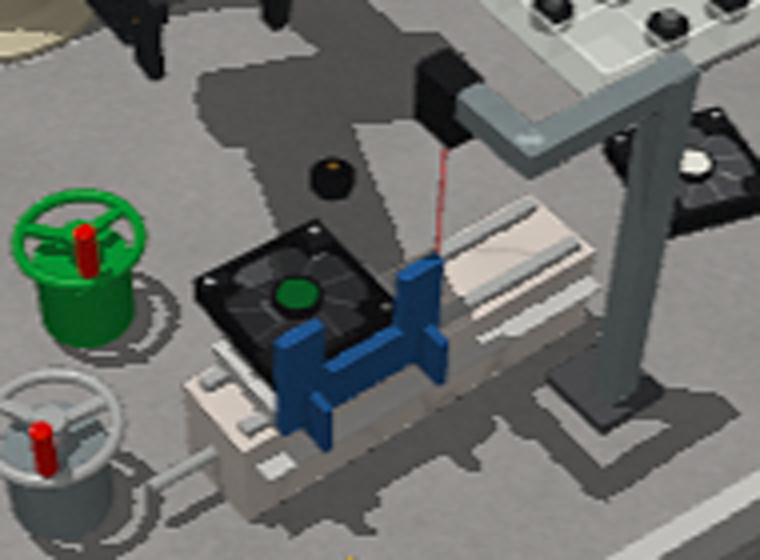

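Crop 1 (3x, offset (230,160)) shows the screw holes at (104,71), (343,67), (112,287) and (333,282), the plate top edges at rows ~411 and ~399, and the beam foot at (412,265). Crop 2 (4x) shows the beam from (444,150) to (438,250).

Run:
```python
from h import *
img,K,T=load("pics/w1.npz")
f=lambda x,y:(230+x/3-.33,160+y/3-.33)
h=[onz(K,T,f(*p),.145)[:2] for p in((104,71),(343,67),(333,282),(112,287))]
h=np.array(h);print("holes",h.round(4),"c",h.mean(0).round(4))
for a,b in((0,1),(3,2),(0,3),(1,2)):
    d=h[b]-h[a];print(np.linalg.norm(d).round(4),np.degrees(np.arctan2(d[1],d[0])).round(2))
t=np.array([onz(K,T,f(*p),.207)[:2] for p in((62,412),(152,410),(338,400),(415,398))]);print("plate tops",t.round(4))
pf=np.polyfit(t[:,1],t[:,0],1);print("x=",pf,"deg",np.degrees(np.arctan(pf[0])))
# rail direction
for a,b in(((388,132),(735,115)),((388,237),(720,220))):
    d=onz(K,T,f(*b),.1)-onz(K,T,f(*a),.1);print("rail",np.degrees(np.arctan2(d[1],d[0])).round(2))
# red beam
def redpx(i,r0,r1,c0,c1):
    i=i.astype(int);m=np.zeros(i.shape[:2],bool);B,G,Rr=i[...,0],i[...,1],i[...,2]
    m[r0:r1,c0:c1]=((Rr-np.maximum(B,G))>25)[r0:r1,c0:c1];return np.argwhere(m)[:,::-1]
n=[];d0=[]
for name,fn,box in(("wr","pics/w1.npz",(240,262,360,380)),("sc","pics/scene1.npz",(184,216,312,328)),("top","pics/top1.npz",(150,200,225,252))):
    i,k,t=load(fn);p=redpx(i,*box);print(name,len(p),p[:3].tolist(),p[-3:].tolist())
    for q in p:
        o,d=ray(k,t,q);nn=np.array([-d[1],d[0]]);nn/=np.linalg.norm(nn)*(1 if 1 else 1);w=1/np.sqrt(len(p));n.append(nn*w);d0.append(nn@o[:2]*w)
print("beam",np.linalg.lstsq(np.array(n),np.array(d0),rcond=None)[0].round(4))
# wheel hub, handle
m=redpx(img,210,245,110,150);print("handle px extents",m.min(0),m.max(0))
```

```text
holes [[ 0.586  -0.0843]
 [ 0.5841  0.0154]
 [ 0.6833  0.0173]
 [ 0.6859 -0.0824]] c [ 0.6348 -0.0335]
0.0997 91.06
0.0997 91.5
0.1 1.11
0.0992 1.11
plate tops [[ 0.7096 -0.0997]
 [ 0.7087 -0.064 ]
 [ 0.704   0.0094]
 [ 0.7031  0.0397]]
x= [-0.05062065  0.70489873] deg -2.8978760691330834
rail 93.02
rail 93.27
wr 20 [[367, 249], [368, 249], [369, 249]] [[372, 254], [371, 255], [372, 255]]
sc 47 [[320, 187], [321, 187], [320, 188]] [[319, 210], [319, 211], [319, 212]]
top 18 [[246, 161], [247, 161], [246, 162]] [[249, 172], [250, 172], [250, 173]]
beam [0.6873 0.0593]
handle px extents [117 215] [145 238]
```

Run:
```python
from h import *
img,K,T=load("pics/w1.npz");B,G,Rr=[img[...,i].astype(int) for i in range(3)]
g=(G-np.maximum(B,Rr)>40);g[:,300:]=0
for a,p in blobs(g,300):print(a,p.round(1),onz(K,T,p,.1).round(3))
gr=cv2.cvtColor(img,cv2.COLOR_BGR2GRAY)
print("steel rim circ",[(c.round(1),onz(K,T,c[:2],.1).round(4)) for c in cv2.HoughCircles(gr[140:240,100:210],cv2.HOUGH_GRADIENT,1,30,param1=100,param2=20,minRadius=32,maxRadius=46)[0][:2]+[100,140,0]])
print("hub guess",onz(K,T,(152,193),.107).round(4))
# handle: top end is farther from the image nadir; print red blob line
m=Rr-np.maximum(B,G)>50;m[:, :110]=0;m[:,150:]=0;m[:212]=0;m[245:]=0
c=max(cv2.findContours(m.astype(np.uint8),0,2)[0],key=cv2.contourArea);r=cv2.minAreaRect(c);print(r,cv2.boxPoints(r).round(1).tolist())
```

```text
5636 [229.2  62.3] [ 0.443 -0.128  0.1  ]
309 [198.1 247.7] [ 0.696 -0.188  0.1  ]
steel rim circ [(array([157.5, 192.5,  36.6]), array([ 0.6103, -0.2383,  0.1   ]))]
hub guess [ 0.6091 -0.2431  0.107 ]
((130.98219299316406, 225.9808349609375), (13.451994895935059, 29.939849853515625), 47.121097564697266) [[115.4000015258789, 231.1999969482422], [137.39999389648438, 210.89999389648438], [146.5, 220.6999969482422], [124.5999984741211, 241.10000610351562]]
```

Call:
step_arm([
  [[0, 0, 1, 0, 0, 0, 0.7], [0, 0, 1, 0, 0, 0, 0.7], [0, 0, 1, 0, 0, 0, 0.7], [0, 0, 1, 0, 0, 0, 0.7], [0, 0, 1, 0, 0, 0, 0.7], [0, 0, 1, 0, 0, 0, 0.7], [0, 0, 1, 0, 0, 0, 0.7], [0, 0, 1, 0, 0, 0, 0.7], [0, 0, 1, 0, 0, 0, 0.7], [0, 0, 1, 0, 0, 0, 0.7], [0, 0, 1, 0, 0, 0, 0.7], [0, 0, 1, 0, 0, 0, 0.7], [0, 0, 1, 0, 0, 0, 0.7], [0, 0, 1, 0, 0, 0, 0.7], [0, 0, 1, 0, 0, 0, 0.7], [0, 0, 1, 0, 0, 0, 0.7], [0, 0, 1, 0, 0, 0, 0.7], [0, 0, 1, 0, 0, 0, 0.7], [0, 0, 1, 0, 0, 0, 0.7], [0, 0, 1, 0, 0, 0, 0.7]],
])

```text
clock: 4.3
eef_pos: [0.5774, -0.0598, 0.3788]
ee_rot: [0.766, 0.642, 0.0, -0.0]
contact_force: [0.7, -0.0, -0.1]
finger_gap: 0.7
grip_force: 0.0
```

Call:
step_arm([
  [[0, 0, 1, 0, 0, 0, 0.7], [0, 0, 1, 0, 0, 0, 0.7], [0, 0, 1, 0, 0, 0, 0.7], [0, 0, 1, 0, 0, 0, 0.7], [0, 0, 1, 0, 0, 0, 0.7], [0, 0, 1, 0, 0, 0, 0.7], [0, 0, 1, 0, 0, 0, 0.7], [0, 0, 1, 0, 0, 0, 0.7], [0, 0, 1, 0, 0, 0, 0.7], [0, 0, 1, 0, 0, 0, 0.7], [0, 0, 1, 0, 0, 0, 0.7], [0, 0, 1, 0, 0, 0, 0.7], [0, 0, 1, 0, 0, 0, 0.7], [0, 0, 1, 0, 0, 0, 0.7], [0, 0, 1, 0, 0, 0, 0.7], [0, 0, 0.4, 0, 0, 0, 0.7]],
])

```text
clock: 5.9
eef_pos: [0.5774, -0.0599, 0.3788]
ee_rot: [1.0, 0.026, -0.0, -0.0]
contact_force: [0.1, 0.6, 1.0]
finger_gap: 0.699
grip_force: 0.0
```

Call:
step_arm([
  [[0, 1, 0, 0, 0, 0, 0.45], [0, 1, 0, 0, 0, 0, 0.45], [0, 1, 0, 0, 0, 0, 0.45], [0, 1, 0, 0, 0, 0, 0.45], [0, 1, 0, 0, 0, 0, 0.45], [0, 1, 0, 0, 0, 0, 0.45], [0, 1, 0, 0, 0, 0, 0.45], [0, 1, 0, 0, 0, 0, 0.45], [0, 1, 0, 0, 0, 0, 0.45], [0, 0, 0, 0, 0, 0, 0.45]],
])

```text
clock: 6.9
eef_pos: [0.5764, -0.0598, 0.3778]
ee_rot: [0.924, 0.025, 0.382, -0.011]
contact_force: [-0.5, 0.5, 0.2]
finger_gap: 0.45
grip_force: 0.0
```

```bash
cat >> h.py <<'E'
XS=np.array([.9986,.0523,0]);YS=np.array([-.0523,.9986,0]);PF=np.array([.7064,-.030,.12])
def uvz(p): d=np.asarray(p)-PF;return np.array([-d@XS,d@YS,d[2]])*1000
def W(u,v,z): return PF+(-u*XS+v*YS+np.array([0,0,z]))/1000
def delta(target):
    o=get_obs();r=R.from_quat(o["ee_rot"]);return r.inv().apply(np.asarray(target)-o["eef_pos"])/.04
E
python3 -c "
from h import *
st();print(uvz(get_obs()['eef_pos']));print(R.from_quat(get_obs()['ee_rot']).as_matrix().round(3))
print(delta(W(180,22,25)))"
```

```text
{'clock': 6.9, 'qpos': [-0.461, 0.002, 1.691, 0.507, 0.801, 0.822], 'eef_pos': [0.576, -0.06, 0.378], 'ee_rot': [0.924, 0.025, 0.382, -0.011], 'contact_force': [-0.463, 0.507, 0.227], 'finger_gap': 0.45, 'grip_force': 0.0}
[131.41378456 -22.95108574 257.78122452]
[[ 0.707  0.054  0.705]
 [ 0.037 -0.999  0.039]
 [ 0.707 -0.001 -0.708]]
[-4.97070047 -1.11860955  3.26273768]
```

Call:
step_arm([
  [[0, 0, 0, -0.62, -0.14, 0.41, 0.45], [0, 0, 0, -0.62, -0.14, 0.41, 0.45], [0, 0, 0, -0.62, -0.14, 0.41, 0.45], [0, 0, 0, -0.62, -0.14, 0.41, 0.45], [0, 0, 0, -0.62, -0.14, 0.41, 0.45], [0, 0, 0, -0.62, -0.14, 0.41, 0.45], [0, 0, 0, -0.62, -0.14, 0.41, 0.45], [0, 0, 0, -0.62, -0.14, 0.41, 0.45], [0, 0, 0, 0, 0, 0, 0.45]],
])

```text
clock: 7.8
eef_pos: [0.5288, -0.0175, 0.1493]
ee_rot: [0.924, 0.026, 0.381, -0.013]
contact_force: [0.4, 0.6, 0.0]
finger_gap: 0.451
grip_force: 0.0
```

```bash
python3 -c "
from h import *
st();print(uvz(get_obs()['eef_pos']));print(delta(W(109.4,22,-45.8)))
i,K,T=snap('wrist','pics/w2.png');i,K,T=snap('scene','pics/s2.png')
cv2.imwrite('pics/s2c.png',cv2.resize(i[100:310,160:440],None,fx=2.8,fy=2.8,interpolation=cv2.INTER_CUBIC))"
```

```text
{'clock': 7.8, 'qpos': [-0.414, 0.186, 2.166, 1.383, 0.336, -0.145], 'eef_pos': [0.529, -0.018, 0.149], 'ee_rot': [0.924, 0.026, 0.381, -0.013], 'contact_force': [0.355, 0.614, 0.001], 'finger_gap': 0.451, 'grip_force': 0.0}
[176.66901035  21.72324113  29.29041426]
[-0.13239838  0.01153803  2.51703119]
```

View pics/s2c.png

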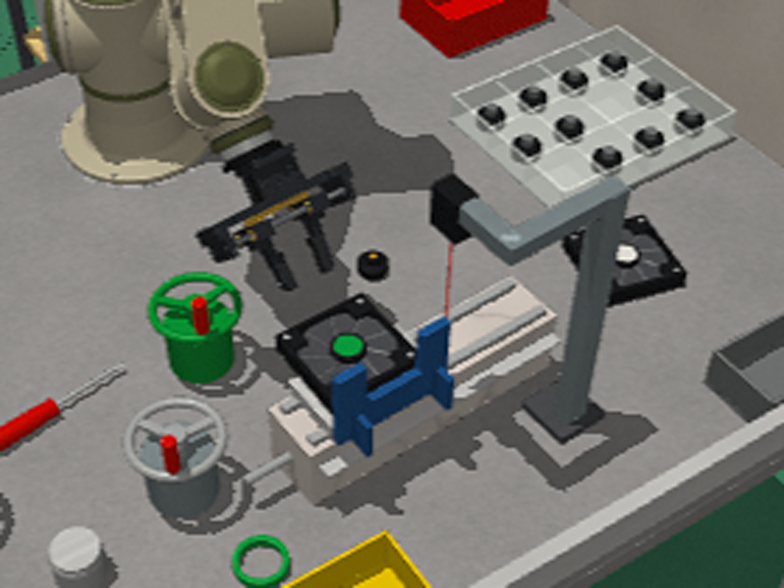

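The crop shows the open fingers at (290,280) and (325,265), pointing down toward the fan overhang and clear of the green wheel. Inserting along the tool axis.

Call:
step_arm([
  [[0, 0, 0, -0.07, 0, 0.36, 0.45], [0, 0, 0, -0.06, 0, 0.36, 0.45], [0, 0, 0, 0, 0, 0.36, 0.45], [0, 0, 0, 0, 0, 0.36, 0.45], [0, 0, 0, 0, 0, 0.36, 0.45], [0, 0, 0, 0, 0, 0.36, 0.45], [0, 0, 0, 0, 0, 0.36, 0.45], [0, 0, 0, 0, 0, 0, 0.45]],
])

```text
clock: 8.7
eef_pos: [0.5989, -0.0152, 0.0776]
ee_rot: [0.923, 0.026, 0.384, -0.012]
contact_force: [0.9, -0.2, -1.2]
finger_gap: 0.453
grip_force: 0.0
```

```bash
cat > s.py <<'E'
from h import *
import sys
st();o=get_obs();print("C",(uvz(o['eef_pos'])-[6.4,0,-6.4]).round(1),"rot err to nominal",
 (R.from_quat(o["ee_rot"]).inv()*R.from_matrix(np.c_[(XS+[0,0,1])/2**.5,-YS,(XS-[0,0,1])/2**.5])).as_rotvec(degrees=True).round(2))
P=[tuple(map(float,a.split(","))) for a in sys.argv[1:]]   # successive C targets u,z
prev=uvz(o["eef_pos"]);v=22
for u,z in P:
    t=np.array([u+6.4,v,z-6.4]);d=(t-prev);fw,up=-d[0],d[2]
    print((u,z),"tool",np.round([(fw+up)*.7071/40,-d[1]/40,(fw-up)*.7071/40],3));prev=t
E
python3 s.py 102,-17.7 104.8,3 103.6,23.3 98.7,42.3 90.3,59.4 84.9,67.2 73.3,75.4 60.3,80.7 46.6,84 32.3,84.7 25,84
```

```text
{'clock': 8.7, 'qpos': [-0.338, 0.47, 2.023, 1.911, 0.295, -0.639], 'eef_pos': [0.599, -0.015, 0.078], 'ee_rot': [0.923, 0.026, 0.384, -0.012], 'contact_force': [0.894, -0.218, -1.157], 'finger_gap': 0.453, 'grip_force': 0.0}
C [100.2  20.4 -36. ] rot err to nominal [-0.24 -0.24  0.11]
(102.0, -17.7) tool [ 0.291 -0.04  -0.356]
(104.8, 3.0) tool [ 0.316 -0.    -0.415]
(103.6, 23.3) tool [ 0.38  -0.    -0.338]
(98.7, 42.3) tool [ 0.422 -0.    -0.249]
(90.3, 59.4) tool [ 0.451 -0.    -0.154]
(84.9, 67.2) tool [ 0.233 -0.    -0.042]
(73.3, 75.4) tool [ 0.35 -0.    0.06]
(60.3, 80.7) tool [ 0.323 -0.     0.136]
(46.6, 84.0) tool [ 0.301 -0.     0.184]
(32.3, 84.7) tool [ 0.265 -0.     0.24 ]
(25.0, 84.0) tool [ 0.117 -0.     0.141]
```

Call:
step_arm([
  [[0, 0, 0, 0.1, -0.01, -0.12, 0.45], [0, 0, 0, 0.1, -0.01, -0.12, 0.45], [0, 0, 0, 0.1, -0.01, -0.12, 0.45], [0, 0, 0, 0.1, 0, -0.14, 0.45], [0, 0, 0, 0.1, 0, -0.14, 0.45], [0, 0, 0, 0.11, 0, -0.14, 0.45], [0, 0, 0, 0.12, 0, -0.11, 0.45], [0, 0, 0, 0.13, 0, -0.11, 0.45], [0, 0, 0, 0.13, 0, -0.11, 0.45], [0, 0, 0, 0.14, 0, -0.08, 0.45], [0, 0, 0, 0.14, 0, -0.08, 0.45], [0, 0, 0, 0.14, 0, -0.08, 0.45], [0, 0, 0, 0, 0, 0, 0.45]],
])

```text
clock: 10.0
eef_pos: [0.5991, -0.0142, 0.1569]
ee_rot: [0.923, 0.026, 0.384, -0.011]
contact_force: [-1.3, -0.1, -0.3]
finger_gap: 0.45
grip_force: 0.5
```

```bash
python3 s.py 90.3,59.4 84.9,67.2 73.3,75.4 60.3,80.7 46.6,84 32.3,84.7 25,84; python3 -c "
from h import *
i,K,T=snap('scene','pics/s3.png')
cv2.imwrite('pics/s3c.png',cv2.resize(i[130:280,190:390],None,fx=3,fy=3,interpolation=cv2.INTER_CUBIC))"
```

```text
{'clock': 10.0, 'qpos': [-0.334, 0.305, 1.976, 1.196, 0.294, 0.108], 'eef_pos': [0.599, -0.014, 0.157], 'ee_rot': [0.923, 0.026, 0.384, -0.011], 'contact_force': [-1.302, -0.122, -0.276], 'finger_gap': 0.45, 'grip_force': 0.539}
C [99.9 21.4 43.3] rot err to nominal [-0.14 -0.24  0.14]
(90.3, 59.4) tool [ 0.455 -0.016 -0.114]
(84.9, 67.2) tool [ 0.233 -0.    -0.042]
(73.3, 75.4) tool [ 0.35 -0.    0.06]
(60.3, 80.7) tool [ 0.323 -0.     0.136]
(46.6, 84.0) tool [ 0.301 -0.     0.184]
(32.3, 84.7) tool [ 0.265 -0.     0.24 ]
(25.0, 84.0) tool [ 0.117 -0.     0.141]
```

View pics/s3c.png

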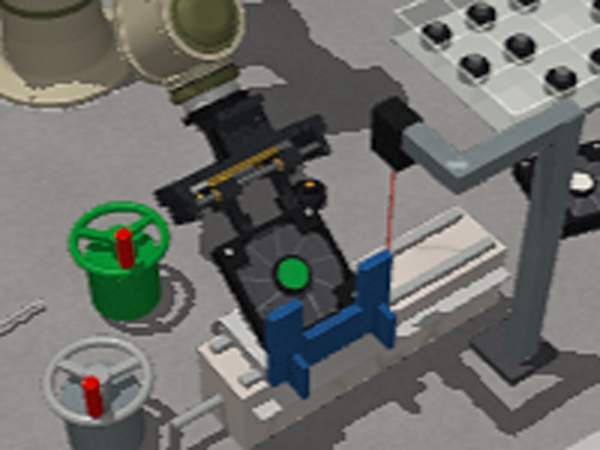

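The crop shows the fan tilted about 30° as planned, hub at (293,273), square against the backstop. Continuing the arc.

Call:
step_arm([
  [[0, 0, 0, 0.15, 0, -0.04, 0.45], [0, 0, 0, 0.15, 0, -0.04, 0.45], [0, 0, 0, 0.15, 0, -0.04, 0.45], [0, 0, 0, 0.12, 0, -0.02, 0.45], [0, 0, 0, 0.12, 0, -0.02, 0.45], [0, 0, 0, 0.12, 0, 0.02, 0.45], [0, 0, 0, 0.12, 0, 0.02, 0.45], [0, 0, 0, 0.11, 0, 0.02, 0.45], [0, 0, 0, 0.11, 0, 0.05, 0.45], [0, 0, 0, 0.11, 0, 0.05, 0.45], [0, 0, 0, 0.1, 0, 0.04, 0.45], [0, 0, 0, 0.1, 0, 0.06, 0.45], [0, 0, 0, 0.1, 0, 0.06, 0.45], [0, 0, 0, 0.1, 0, 0.06, 0.45], [0, 0, 0, 0.07, 0, 0.06, 0.45], [0, 0, 0, 0.07, 0, 0.06, 0.45], [0, 0, 0, 0.06, 0, 0.06, 0.45], [0, 0, 0, 0.06, 0, 0.06, 0.45], [0, 0, 0, 0, 0, 0, 0.45], [0, 0, 0, 0, 0, 0, 0.45]],
])

```text
clock: 12.05
eef_pos: [0.6657, -0.0103, 0.1959]
ee_rot: [0.923, 0.025, 0.383, -0.011]
contact_force: [0.2, 0.1, -0.0]
finger_gap: 0.449
grip_force: 0.0
```

```bash
python3 s.py 25,84 25,60; python3 -c "
from h import *
i,K,T=snap('scene','pics/s4.png')
cv2.imwrite('pics/s4c.png',cv2.resize(i[130:280,190:390],None,fx=3,fy=3,interpolation=cv2.INTER_CUBIC))"
```

```text
{'clock': 12.05, 'qpos': [-0.28, 0.367, 1.75, 0.741, 0.354, 0.62], 'eef_pos': [0.666, -0.01, 0.196], 'ee_rot': [0.923, 0.025, 0.383, -0.011], 'contact_force': [0.216, 0.104, -0.01], 'finger_gap': 0.449, 'grip_force': 0.0}
C [33.2 21.8 82.3] rot err to nominal [-0.18 -0.07  0.08]
(25.0, 84.0) tool [ 0.176 -0.005  0.115]
(25.0, 60.0) tool [-0.424 -0.     0.424]
```

View pics/s4c.png

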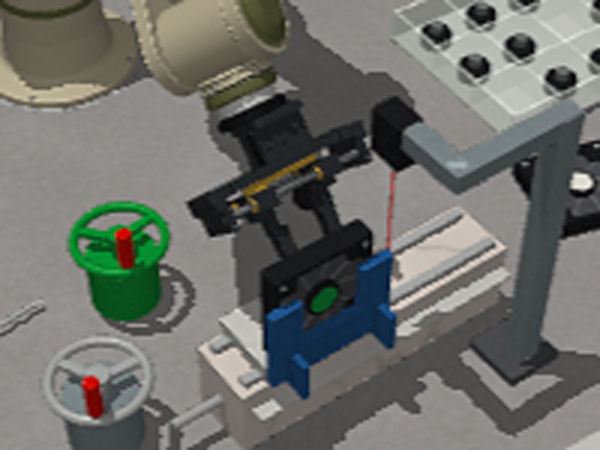

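The crop shows the fan upright behind the plates, hub at (325,300), and the sensed force is back to zero. Next I lower to mid-height, centre on the fan and press it gently flush.

Call:
step_arm([
  [[0, 0, 0, -0.2, 0, -0.2, 0.45], [0, 0, 0, -0.1, 0.14, 0.1, 0.45], [0, 0, 0, -0.1, 0.14, 0.1, 0.45], [0, 0, 0, -0.1, 0.14, 0.1, 0.45], [0, 0, 0, -0.1, 0.13, 0.08, 0.45], [0, 0, 0, 0.09, 0, 0.09, 0.45], [0, 0, 0, 0.09, 0, 0.09, 0.45], [0, 0, 0, 0.06, 0, 0.06, 0.45], [0, 0, 0, 0.03, 0, 0.03, 0.45], [0, 0, 0, 0.02, 0, 0.02, 0.45], [0, 0, 0, 0, 0, 0, 0.45]],
])

```text
clock: 13.2
eef_pos: [0.6716, -0.0319, 0.174]
ee_rot: [0.923, 0.026, 0.383, -0.011]
contact_force: [0.5, -0.7, -0.4]
finger_gap: 0.455
grip_force: 0.0
```

```bash
python3 s.py 25,60 23,60
```

```text
{'clock': 13.2, 'qpos': [-0.32, 0.413, 1.75, 0.873, 0.347, 0.457], 'eef_pos': [0.672, -0.032, 0.174], 'ee_rot': [0.923, 0.026, 0.383, -0.011], 'contact_force': [0.511, -0.666, -0.439], 'finger_gap': 0.455, 'grip_force': 0.0}
C [28.5 -0.  60.4] rot err to nominal [-0.18 -0.08  0.09]
(25.0, 60.0) tool [ 0.055 -0.551  0.068]
(23.0, 60.0) tool [ 0.035 -0.     0.035]
```

Advance in 1 mm steps toward contact.

Call:
step_arm([
  [[0, 0, 0, 0.02, 0, 0.02, 0.45], [0, 0, 0, 0.02, 0, 0.02, 0.45], [0, 0, 0, 0.02, 0, 0.02, 0.45], [0, 0, 0, 0.02, 0, 0.02, 0.45], [0, 0, 0, 0, 0, 0, 0.45]],
])

```text
clock: 13.7
eef_pos: [0.6754, -0.0318, 0.1738]
ee_rot: [0.923, 0.026, 0.383, -0.011]
contact_force: [-13.0, -1.0, 4.6]
finger_gap: 0.453
grip_force: 6.7
```

Call:
step_arm([
  [[0, 0, 0, 0.02, 0, 0.02, 0.45], [0, 0, 0, 0.02, 0, 0.02, 0.45], [0, 0, 0, 0, 0, 0, 0.45]],
])

```text
clock: 14.0
eef_pos: [0.6761, -0.0316, 0.1733]
ee_rot: [0.924, 0.026, 0.382, -0.011]
contact_force: [-40.2, -3.5, 16.0]
finger_gap: 0.452
grip_force: 20.1
```

Call:
step_arm([
  [[0, 0, 0, -0.1, 0, -0.1, 0.45], [0, 0, 0, -0.3, 0, -0.3, 0.45], [0, 0, 0, -0.5, 0, -0.5, 0.45], [0, 0, 0, -0.5, 0, -0.5, 0.45], [0, 0, 0, 0.5, 0.4, -0.6, 0.45], [0, 0, 0, 0.5, 0.5, -0.6, 0.45], [0, 0, 0, 0.5, 0.5, -0.6, 0.45], [0, 0, 0, 0.5, 0.5, -0.6, 0.45], [0, 0, 0, 0.5, 0.5, -0.6, 0.45], [0, 0, 0, 0.5, 0.5, -0.6, 0.45], [0, -1, 0, 0, 0, 0, 0.6], [0, -1, 0, 0, 0, 0, 0.6], [0, -1, 0, 0, 0, 0, 0.6], [0, -1, 0, 0, 0, 0, 0.6], [0, -1, 0, 0, 0, 0, 0.6], [0, -1, 0, 0, 0, 0, 0.6], [0, -1, 0, 0, 0, 0, 0.6], [0, -1, 0, 0, 0, 0, 0.6], [0, -1, 0, 0, 0, 0, 0.6], [0, 0, 0, 0, 0, 0, 0.6]],
])

```text
clock: 16.0
eef_pos: [0.5894, -0.1529, 0.3592]
ee_rot: [1.0, 0.028, -0.0, -0.001]
contact_force: [0.7, 0.4, -0.6]
finger_gap: 0.599
grip_force: 0.0
```

```bash
python3 -c "
from h import *
st();i,K,T=snap('wrist','pics/w5.png');snap('scene','pics/s5.png');snap('top','pics/t5.png')"
```

```text
{'clock': 16.0, 'qpos': [-0.446, 0.47, 0.967, 0.001, 1.706, 1.068], 'eef_pos': [0.589, -0.153, 0.359], 'ee_rot': [1.0, 0.028, -0.0, -0.001], 'contact_force': [0.708, 0.388, -0.635], 'finger_gap': 0.599, 'grip_force': 0.0}
```

View pics/w5.png

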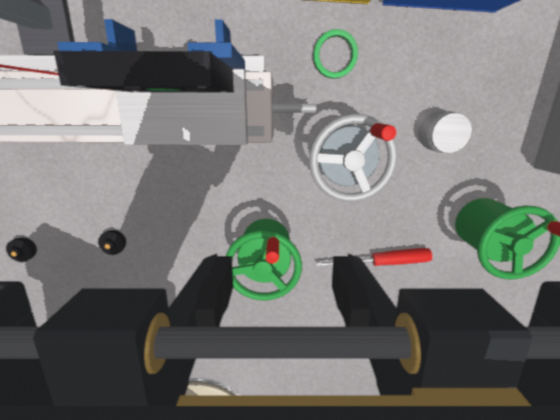

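The wrist view shows the fan standing flush, with its dark top band at columns 57–212, rows 52–88. The steel hub is at (355,160) and the red handle at (384,131).

Run:
```python
from h import *
img,K,T=load("pics/w5.npz");B,G,Rr=[img[...,i].astype(int) for i in range(3)]
m=(Rr-np.maximum(B,G)>50);m[:115]=0;m[150:]=0;m[:,:365]=0;m[:,405:]=0
c=max(cv2.findContours(m.astype(np.uint8),0,2)[0],key=cv2.contourArea);print(cv2.minAreaRect(c),cv2.minEnclosingCircle(c))
print("handle",onz(K,T,(384,131),.153).round(4))
img1,K1,T1=load("pics/w1.npz")
# top end of handle in w1: end away from the hub
gr=cv2.cvtColor(img,cv2.COLOR_BGR2GRAY)
cs=cv2.HoughCircles(gr[100:215,290:410],cv2.HOUGH_GRADIENT,1,30,param1=100,param2=20,minRadius=34,maxRadius=48)[0][:2]+[290,100,0]
print([(c.round(1),onz(K,T,c[:2],.1).round(4)) for c in cs],"hub",onz(K,T,(355,160),.107).round(4))
V=img.max(2);
for r in(54,58,64,70,76,82,86):
    x=np.nonzero(V[r,40:235]<45)[0]+40;print(r,x.min(),x.max(),end="; ")
print()
for col in(70,110,150,200):
    y=np.nonzero(V[35:100,col]<45)[0]+35;print(col,y.min(),y.max(),end="; ")
print()
for p in((57,52),(211,52),(60,84),(211,84)):
    print(p,onz(K,T,p,.24).round(4),uvz(onz(K,T,p,.24)).round(1))
BE=np.array([.6873,.0593,.24]);print("beam uv",uvz(BE))
```

```text
((383.44512939453125, 131.99391174316406), (25.399253845214844, 15.570846557617188), 6.340191841125488) ((383.5, 131.5), 12.747649192810059)
handle [ 0.652  -0.2614  0.153 ]
[(array([350.5, 160.5,  38.6]), array([ 0.6094, -0.2407,  0.1   ]))] hub [ 0.6114 -0.2448  0.107 ]
54 74 210; 58 78 215; 64 82 221; 70 66 223; 76 110 228; 82 71 230; 86 88 231; 
70 53 57; 110 76 88; 150 52 87; 200 65 90; 
(57, 52) [0.7014 0.0271 0.24  ] [  2.   57.3 120. ]
(211, 52) [ 0.708  -0.0913  0.24  ] [  1.6 -61.3 120. ]
(60, 84) [0.6784 0.0287 0.24  ] [ 24.9  60.1 120. ]
(211, 84) [ 0.6851 -0.0909  0.24  ] [ 24.4 -59.7 120. ]
beam uv [ 14.40287  90.17391 120.     ]
```

```bash
python3 -c "
from h import *
print(delta([.652,-.2614,.118]))"
```

```text
[1.41809319 2.80079276 6.05855989]
```

Call:
step_arm([
  [[0, 0, 0, 0.28, 0.56, 0, 0.5], [0, 0, 0, 0.28, 0.56, 0, 0.5], [0, 0, 0, 0.28, 0.56, 0, 0.5], [0, 0, 0, 0.28, 0.56, 0, 0.5], [0, 0, 0, 0.3, 0.56, 0, 0.5], [0, 0, 0, 0, 0, 0.8, 0.5], [0, 0, 0, 0, 0, 0.8, 0.5], [0, 0, 0, 0, 0, 0.8, 0.5], [0, 0, 0, 0, 0, 0.8, 0.5], [0, 0, 0, 0, 0, 0.8, 0.5], [0, 0, 0, 0, 0, 0.6, 0.5], [0, 0, 0, 0, 0, 0.5, 0.5], [0, 0, 0, 0, 0, 0.5, 0.5], [0, 0, 0, 0, 0, 0.4, 0.5], [0, 0, 0, 0, 0, 0.06, 0.5], [0, 0, 0, 0, 0, 0, 0.5]],
])

```text
clock: 17.75
eef_pos: [0.6515, -0.2616, 0.1185]
ee_rot: [1.0, 0.027, 0.001, -0.0]
contact_force: [0.2, -0.3, 0.0]
finger_gap: 0.5
grip_force: 0.0
```

Call:
step_arm([
  [[0, 0, 0, 0, 0, 0, 0], [0, 0, 0, 0, 0, 0, 0], [0, 0, 0, 0, 0, 0, 0], [0, 0, 0, 0, 0, 0, 0], [0, 0, 0, 0, 0, 0, 0]],
])

```text
clock: 18.25
eef_pos: [0.652, -0.2664, 0.1193]
ee_rot: [1.0, 0.027, 0.003, 0.004]
contact_force: [2.4, -19.7, -1.6]
finger_gap: 0.189
grip_force: 30.0
```

```bash
python3 -c "
from h import *
st();print(get_obs()['torque'])"
```

```text
{'clock': 18.25, 'qpos': [-0.552, 0.809, 1.015, -0.004, 1.309, 0.966], 'eef_pos': [0.652, -0.266, 0.119], 'ee_rot': [1.0, 0.027, 0.003, 0.004], 'contact_force': [2.443, -19.7, -1.562], 'finger_gap': 0.189, 'grip_force': 29.983}
[-3.10178469 -0.32443665  0.04640012]
```

Call:
step_arm([
  [[0, 0, 0, 0, 0.14, 0, 0], [0, 0, 0, 0, 0, 0, 0], [0, 0, 0, -0.183, 0.238, 0, 0], [0, 0, 0, -0.238, 0.183, 0, 0], [0, 0, 0, -0.277, 0.115, 0, 0], [0, 0, 0, -0.297, 0.039, 0, 0], [0, 0, 0, 0, 0, 0, 0]],
])

```text
clock: 18.95
eef_pos: [0.6134, -0.2904, 0.1191]
ee_rot: [1.0, 0.028, 0.001, -0.002]
contact_force: [-2.9, 8.2, 7.1]
finger_gap: 0.192
grip_force: 30.0
```

```bash
cat > c.py <<'E'
from h import *
st();o=get_obs();d=np.array(o["eef_pos"])-[.6112,-.2445,0]
print("r",np.hypot(d@XS,d@YS),"phi",np.degrees(np.arctan2(d@YS,d@XS)))
E
python3 c.py
```

```text
{'clock': 18.95, 'qpos': [-0.616, 0.753, 1.117, 0.005, 1.272, 0.897], 'eef_pos': [0.613, -0.29, 0.119], 'ee_rot': [1.0, 0.028, 0.001, -0.002], 'contact_force': [-2.861, 8.234, 7.082], 'finger_gap': 0.192, 'grip_force': 29.99}
r 0.045935082628129564 phi -90.22049875505444
```

Call:
step_arm([
  [[0, 0, 0, -0.297, -0.039, 0, 0], [0, 0, 0, -0.277, -0.115, 0, 0], [0, 0, 0, -0.238, -0.183, 0, 0], [0, 0, 0, -0.183, -0.238, 0, 0], [0, 0, 0, -0.115, -0.277, 0, 0], [0, 0, 0, -0.039, -0.297, 0, 0], [0, 0, 0, 0, 0, 0, 0]],
])

```text
clock: 19.65
eef_pos: [0.5661, -0.248, 0.1191]
ee_rot: [1.0, 0.028, 0.002, -0.0]
contact_force: [3.7, 4.8, 4.6]
finger_gap: 0.193
grip_force: 30.0
```

```bash
python3 c.py
```

```text
{'clock': 19.65, 'qpos': [-0.603, 0.621, 1.352, 0.003, 1.165, 0.91], 'eef_pos': [0.566, -0.248, 0.119], 'ee_rot': [1.0, 0.028, 0.002, -0.0], 'contact_force': [3.702, 4.753, 4.632], 'finger_gap': 0.193, 'grip_force': 29.997}
r 0.045282043827877906 phi -178.56895067732086
```

Call:
step_arm([
  [[0, 0, 0, 0.039, -0.297, 0, 0], [0, 0, 0, 0.115, -0.277, 0, 0], [0, 0, 0, 0.183, -0.238, 0, 0], [0, 0, 0, 0.238, -0.183, 0, 0], [0, 0, 0, 0.277, -0.115, 0, 0], [0, 0, 0, 0.297, -0.039, 0, 0], [0, 0, 0, 0.297, 0.039, 0, 0], [0, 0, 0, 0.277, 0.115, 0, 0], [0, 0, 0, 0.238, 0.183, 0, 0], [0, 0, 0, 0.183, 0.238, 0, 0], [0, 0, 0, 0.115, 0.277, 0, 0], [0, 0, 0, 0.039, 0.297, 0, 0], [0, 0, 0, 0, 0, 0, 0]],
])

```text
clock: 20.95
eef_pos: [0.6579, -0.2445, 0.1191]
ee_rot: [1.0, 0.027, 0.002, -0.0]
contact_force: [3.5, -0.8, 4.0]
finger_gap: 0.19
grip_force: 30.0
```

Call:
step_arm([
  [[0, 0, 0, -0.039, 0.297, 0, 0], [0, 0, 0, -0.115, 0.277, 0, 0], [0, 0, 0, -0.183, 0.238, 0, 0], [0, 0, 0, -0.238, 0.183, 0, 0], [0, 0, 0, -0.277, 0.115, 0, 0], [0, 0, 0, -0.297, 0.039, 0, 0], [0, 0, 0, -0.297, -0.039, 0, 0], [0, 0, 0, -0.277, -0.115, 0, 0], [0, 0, 0, 0, 0, 0, 0]],
])

```text
clock: 21.85
eef_pos: [0.5907, -0.2853, 0.1191]
ee_rot: [1.0, 0.028, 0.002, -0.002]
contact_force: [0.5, 10.4, 8.5]
finger_gap: 0.193
grip_force: 30.0
```

```bash
python3 c.py
python3 - <<'E'
from h import *
for n in("scene","top"):
    snap(n,f"pics/{n}6.png")
img,K,T=load("pics/scene6.npz");H,S,V=cv2.split(cv2.cvtColor(img,cv2.COLOR_BGR2HSV))
i0,_,_=load("pics/s5.npz")
for i in(i0,img):
    H,S,V=cv2.split(cv2.cvtColor(i,cv2.COLOR_BGR2HSV));b=(H>100)&(H<125)&(S>120);b[:190]=0;b[280:]=0;b[:,:265]=0;b[:,400:]=0
    print([(a,p.round(2)) for a,p in blobs(b,60)])
E
```

```text
{'clock': 21.85, 'qpos': [-0.63, 0.702, 1.209, 0.006, 1.23, 0.883], 'eef_pos': [0.591, -0.285, 0.119], 'ee_rot': [1.0, 0.028, 0.002, -0.002], 'contact_force': [0.511, 10.397, 8.469], 'finger_gap': 0.193, 'grip_force': 29.994}
r 0.045608734676647444 phi -119.68360524980496
[(np.int32(901), array([299.19, 238.38]))]
[(np.int32(875), array([319.36, 226.99]))]
```

Call:
step_arm([
  [[0, 0, 0, -0.238, -0.183, 0, 0], [0, 0, 0, -0.183, -0.238, 0, 0], [0, 0, 0, -0.115, -0.277, 0, 0], [0, 0, 0, -0.039, -0.297, 0, 0], [0, 0, 0, 0.017, -0.2, 0, 0], [0, 0, 0, 0, 0, 0, 0], [0, 0, 0, 0, 0, 0, 0]],
])

```text
clock: 22.65
eef_pos: [0.5661, -0.2408, 0.119]
ee_rot: [1.0, 0.028, 0.002, -0.0]
contact_force: [0.8, 2.1, 8.9]
finger_gap: 0.193
grip_force: 30.0
```

```bash
python3 c.py; python3 -c "
from h import *
i,K,T=snap('scene','pics/s7.png');a=cv2.resize(i[150:260,250:380],None,fx=3,fy=3,interpolation=cv2.INTER_CUBIC)
j,K,T=snap('wrist','pics/w7.png');k,K,T=snap('top','pics/t7.png');b=cv2.resize(k[90:200,160:290],None,fx=3,fy=3,interpolation=cv2.INTER_CUBIC)
cv2.imwrite('pics/c7.png',np.hstack([a,b]))"
```

```text
{'clock': 22.65, 'qpos': [-0.594, 0.616, 1.361, 0.003, 1.163, 0.92], 'eef_pos': [0.566, -0.241, 0.119], 'ee_rot': [1.0, 0.028, 0.002, -0.0], 'contact_force': [0.816, 2.144, 8.911], 'finger_gap': 0.193, 'grip_force': 29.991}
r 0.04527030108925331 phi 172.3120290447696
```

View pics/c7.png

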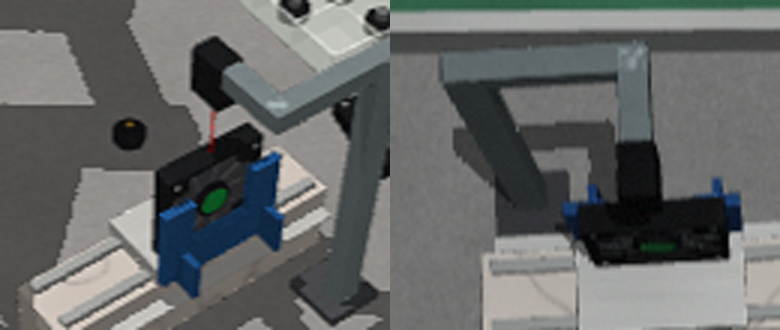

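The left half shows the beam landing at (211,150) on the fan's top edge, near mid-width, with the hub at (214,201). The right half shows the fan still flush with the backstop. I'll check the offset numerically within the one scene camera.

Run:
```python
from h import *
def onu(K,T,p,u):
    o,d=ray(K,T,p);P=W(u,0,0);return uvz(o+d*((P-o)@XS)/(d@XS))
for f in("pics/s5.npz","pics/scene6.npz","pics/s7.npz"):
    img,K,T=load(f);B,G,Rr=[img[...,i].astype(int) for i in range(3)]
    g=(G-np.maximum(B,Rr)>25);g[:195]=0;g[250:]=0;g[:,280:][:,80:]=0;g[:,:280]=0
    b=max(blobs(g,8),key=lambda t:t[0]);
    r=(Rr-np.maximum(B,G)>25);r[:180]=0;r[216:]=0;r[:,:310]=0;r[:,330:]=0
    p=np.argwhere(r)[:,::-1]
    print(f,b,"hub v",onu(K,T,b[1],0).round(1),"beam v",np.mean([onu(K,T,q,14)for q in p],0).round(1),"foot",p[-1],onu(K,T,p[-1],14).round(1))
```

```text
pics/s5.npz (np.int32(49), array([297.83673469, 229.51020408])) hub v [ 0.  -1.5 61.9] beam v [ 14.   90.  124.1] foot [319 212] [14.  90.3 69.1]
pics/scene6.npz (np.int32(45), array([317.84444444, 218.24444444])) hub v [-0.  75.  62.8] beam v [ 14.   90.4 149. ] foot [320 200] [ 14.   90.9 121.5]
pics/s7.npz (np.int32(47), array([321.08510638, 216.42553191])) hub v [ 0.  87.7 62.9] beam v [ 14.   90.4 149. ] foot [320 200] [ 14.   90.9 121.5]
```

The fan is about 1–2 mm short, so I turn roughly 7° more, then release and lift clear.

Call:
step_arm([
  [[0, 0, 0, 0.013, -0.07, 0, 0], [0, 0, 0, 0.013, -0.07, 0, 0], [0, 0, 0, 0, 0, 0, 0], [0, 0, 0, 0, 0, 0, 0.5], [0, 0, 0, 0, 0, 0, 0.5], [0, 0, 0, 0, 0, 0, 0.5], [0, 0, 0, 0, 0, -0.3, 0.5], [0, 0, 0, 0, 0, -0.6, 0.5], [0, 0, 0, 0, 0, -0.8, 0.5], [0, 0, 0, 0, 0, -0.8, 0.5], [0, 0, 0, 0, 0, -0.8, 0.5], [0, 0, 0, 0, 0, -0.8, 0.5], [0, 0, 0, 0, 0, 0, 0.5], [0, 0, 0, 0, 0, 0, 0.5]],
])

```text
clock: 24.2
eef_pos: [0.5658, -0.2353, 0.2823]
ee_rot: [1.0, 0.028, 0.001, -0.0]
contact_force: [0.1, 0.2, 0.8]
finger_gap: 0.503
grip_force: 0.0
```

Run:
```python
from h import *
st();img,K,T=snap("scene","pics/s8.png");snap("wrist","pics/w8.png")
def onu(p,u):
    o,d=ray(K,T,p);P=W(u,0,0);return uvz(o+d*((P-o)@XS)/(d@XS))
B,G,Rr=[img[...,i].astype(int) for i in range(3)]
g=(G-np.maximum(B,Rr)>25);g[:195]=0;g[250:]=0;g[:,360:]=0;g[:,:280]=0
b=max(blobs(g,8),key=lambda t:t[0]);print(b,onu(b[1],0))
# fan top far edge corners: dark vs. brighter along the top back edge at z=120,u=0
V=img.max(2)
for v in list(range(20,40,2))+list(range(140,162,2)):
    p=proj(K,T,W(0,v,112));print(v,V[int(round(p[1])),int(round(p[0]))],end="; ")
```

```text
{'clock': 24.2, 'qpos': [-0.586, 0.489, 1.131, 0.002, 1.52, 0.929], 'eef_pos': [0.566, -0.235, 0.282], 'ee_rot': [1.0, 0.028, 0.001, -0.0], 'contact_force': [0.137, 0.227, 0.833], 'finger_gap': 0.503, 'grip_force': 0.0}
(np.int32(46), array([321.17391304, 216.36956522])) [-4.27379440e-15  8.80089529e+01  6.29651872e+01]
20 19; 22 19; 24 17; 26 16; 28 16; 30 13; 32 12; 34 64; 36 64; 38 89; 140 96; 142 56; 144 56; 146 67; 148 67; 150 136; 152 127; 154 150; 156 150; 158 148; 160 147;
```

```bash
python3 -c "
from plant import job_done
print(job_done())"
```

```text
the job is handed in; nothing more can be done
None
```

The fan stands on its edge, flush against the backstop and centred within about 2 mm of the red beam by my camera measurements; the handle is released, and I handed the job in at about 24 s without getting a verdict back.

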